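# Take the steamed eggs out of the rice cooker

## Task

The eggs in the rice cooker are done. Press the orange release button so that the lid pops up, raise the lid gently until it rests fully open against its stop without letting it bang back, and leave it there steady. Then lift the steamer basket out by its handle with both eggs in it and set it down gently, upright, in the middle of the round cork trivet, without disturbing the other things on the worktop.

Things in the scene. Friction and masses are not known exactly. Their poses are not given: they have to be found in the camera images.
- pot_mouth (a point): Round white rice cooker, fixed, its front facing the robot more or less: 222 mm across, rim 140 mm high, front head 94 mm wide reaching 160 mm from the axis. This point: centre of the pot mouth at rim height. x points from the front (button) to the rear (hinge), z up. Pot: a cylinder of inner radius 79 mm, its floor 110 mm below this point
- release_top (a point): Orange release button on top of the front head: a push pad 40 mm (front to back) by 62 mm that goes straight down. This point: centre of its top face, 160 mm above the worktop, 138 mm in front of the pot's axis at rest. The lid's rounded front edge begins 34 mm behind it and the lid rises to 177 mm. A small steel latch hook, no higher than the pad, stands between pad and lid
- release (a joint): Travel of the release button, m: 0 at rest, 0.008 fully down. The latch lets the lid go at about 0.005 to 0.006, with 3 to 4 N on the pad; fully down takes about 5 N; it springs back
- lid (a joint): Lid angle, rad: 0 shut and latched; 1.75 fully open against its stop, leaning back past upright. Freed, the spring pops it up to about 0.55, where it wavers a moment and stays; from there raise it by hand (1 to 2 N at the front edge). Let go below about 1.45 it sinks back to 0.55; past about 1.55 its own weight lays it against the stop, where it stays
- lid_hinge (a point): Point on the lid's hinge line, mid-width: 112 mm behind the pot's axis, 146 mm above the worktop. The line runs along the cooker's y axis. This frame turns with the lid (shut: the cooker's axes); the lid lies along its -x axis
- lid_edge (a point): Point on the flat underside of the lid near its front edge, mid-width: 212 mm from the hinge line, 5.5 mm below it when shut. The lid is a disc of radius 104 mm (its rim is 4 mm beyond this point), flat below and domed above, about 15 mm thick at the edge and 36 mm in the middle. Same axes as lid_hinge: -z points out of the underside
- basket_handle (a point): Centre of the black grip of the steel steamer basket in the pot, 124 mm above the worktop there (16 mm under the rim), 94 mm above the basket's feet. The grip is a level bar along this frame's x: 64 mm long, 14 mm wide (y), 12 mm high. Free on both sides; the eggs' tops are 37 mm lower. Basket 0.2 to 0.3 kg and two eggs of 0.06 kg; it may stand turned a little in the pot
- basket_foot (a point): Centre of the basket's underside, level with its four feet (46 mm out from the centre), 94 mm below basket_handle; z up. The basket is 133 mm across, its rim 37 mm above the feet, with an inverted-U handle across the middle
- egg1_center (a point): Centre of a brown egg, 57 mm long, 43 mm thick, lying loose in the basket on one side of the handle
- egg2_center (a point): Centre of the other egg, lighter brown, same size, on the other side of the handle
- trivet_top (a point): Round cork trivet, 180 mm across, 10 mm thick, lying loose on the worktop to the left or the right of the cooker. This point: centre of its top face
- plate: White side plate, 170 mm across, 20 mm high, on the other side of the cooker; bystander. Origin: centre of its underside
- mug: Blue mug, 82 mm across, 92 mm high, bystander. Origin: centre of its underside
- jar: Amber glass jar, 84 mm across, 130 mm high, bystander. Origin: centre of its underside
- mill: Dark wooden pepper mill, 58 mm across, 158 mm high, bystander behind the cooker. Origin: centre of its underside
- tin: Food tin with a red label, 76 mm across, 110 mm high, bystander behind the cooker. Origin: centre of its underside
- rice_measure: Clear plastic rice measure, 76 mm across, 75 mm high, bystander. Origin: centre of its underside
- paddle: White rice paddle, about 170 mm long, 10 mm high, lying on the worktop, bystander. Origin: on its underside, near mid-length
There are look-alikes about, which are no part of the job. There is more than one size of the part that bears trivet_top; the job needs the larger.

How it is judged:
On the way, in this order (a step that is already met when the one before it is completed fails the run):
1. the release button is pressed down (value of joint release above 0.003 m).
2. the lid has popped up off its latch (value of joint lid above 0.35 rad).
3. the lid is fully open against its stop and still (value of joint lid above 1.65 rad and velocity of joint lid between -0.15 and 0.15 rad/s), for 0.3 s.
4. the basket has been lifted clear of the pot (z of basket_foot in the frame of pot_mouth above 0.005 m), for 0.1 s.
At the end, for the whole second after the job is handed in: the basket stands upright (within 0.08 rad) on the trivet, its centre within 35 mm of the trivet's centre, both eggs lie in it, and the lid rests fully open (over 1.65 rad) (horizontal distance between basket_foot and trivet_top below 0.035 m and z of basket_foot in the frame of trivet_top between -0.006 and 0.006 m and angle between basket_foot's own z axis and vertical below 0.08 rad and horizontal distance between each of egg1_center, egg2_center and basket_foot below 0.06 m and z of each of egg1_center, egg2_center in the frame of basket_foot below 0.06 m and value of joint lid above 1.65 rad); the robot touches nothing.
It fails at once if the lid is flung back so that it bangs against its stop (faster than 2.5 rad/s past 1.55 rad) (value of joint lid above 1.55 rad and velocity of joint lid above 2.5 rad/s).
It fails at once if the basket is dropped (it falls faster than 0.4 m/s, out of the fingers) (contact force between the fingers and basket below 0.05 N and linear speed of basket above 0.4 m/s).
It fails at once if an egg leaves the basket (distance between any of egg1_center, egg2_center and basket_foot above 0.095 m).
It fails at once if a bystander is pushed more than 30 mm or knocked over (distance of any of plate, mug, jar, mill, tin, rice_measure, paddle from where it was at the start of the episode above 0.03 m or angle between any of plate, mug, jar, mill, tin, rice_measure, paddle's own z axis and vertical above 0.5 rad).
It also fails if it takes over 72 s, if anything falls off the work surface, if the arm or the gripper's body presses on something with over 40 N, if the wrist force passes 120 N, or if a joint passes its speed limit or range.

## Robot

A 6-joint arm with a two-finger parallel gripper is mounted at the origin on the work surface. World frame = base frame: x ahead of the robot, y to its left, z up, the work surface at z = 0. Lengths are in m, angles in rad, forces in N, time in s.
With the tool pointing down it reaches from about 0.3 to 0.95 m from the base axis. Payload 3.1 kg.
Tool frame: the origin (TCP) lies midway between the tips of the shut fingers; the grasp point (between the pads) lies arm.grasp_offset behind it (arm.grasp_offset is the distance from the TCP to the grasp point, in m); z points along the fingers, y is the line along which they close (so a half turn about z gives the same grasp; the last joint's range is limited). The gripper opens to 85 mm and grips with 20 to 120 N. Pads are 22 mm wide; open, the fingers measure 114 mm over their backs; the gripper's body (76 mm by 85 mm) begins 54 mm behind the grasp point. The pads swing forward as they close: fully open they stand 13 mm farther back than shut.
Start: joints at [-1.25, 0.308, 1.634, -0, 1.2, -0.07], TCP at [0.238, -0.578, 0.231] pointing down, gripper open.
Joint ranges: [-3.06, 3.06], [-0.79, 1.96], [0.05, 2.63], [-1.19, 4.34], [0.05, 2.64], [-2.94, 2.94]. Speed limits (rad/s): [2.79, 2.79, 3.14, 3.14, 3.14, 3.14].

## Interface

Orientations are given as a 3x3 rotation matrix whose columns are the frame's x, y, z axes.
In Python, from station import arm, viewer, finish_job, masks_of, landmark_of gives the robot as it stands. The module is installed in compiled form; this text tells all that it offers.
- The arm moves only by the tool apply_moves, never from a script. Its arguments are lists of equal length, an entry for each row: "slide": the shift along the tool's x, y, z in units of 25 mm (1.0 is 25 mm), a list of three; "turn": the turn, a rotation vector about the tool's x, y, z in units of 5 degrees (1.0 is 5 degrees), a list of three. In form: {"slide": [[x, y, z], ...], "turn": [[wx, wy, wz], ...]}. A call has 1 to 5 rows; each row is the pose to reach, as a shift and turn from the pose commanded when the call began, along the tool's axes at that moment; what a row does not reach only later rows make up. A row lasts 1/8 s, in which the tool goes at most 62.5 mm and 10.7 degrees, less where a joint would pass 70% of its speed; a pose out of reach is approached as far as the arm can. A call with a gripper value outside its range is refused whole. "claw" is the opening, from -1 (shut) to 1 (fully open), set as the call begins (left out, the last holds). The fingers move at their own pace and stop on an object; "grip_force" is the grip in N (left out, the last holds). Time passes only in rows, so rows that repeat a pose let the fingers close. It gives the time, the measured TCP pose, the force, the opening and the grip force at its end, in the units of the state.
- arm.get_state(): the state, without advancing time (a new reading comes with each control period).
- viewer.capture(name): name is "side" or "top"; returns the picture (480x640x3 uint8, red, green, blue); there is no depth.
- viewer.calibration(name): a dict with "mtx" (3x3 intrinsics, pixels), "R" (3x3) and "t" (3): a world point X has camera coordinates R X + t. Camera axes: x right, y down, z forward; pixel columns grow to the right and rows downward; lengths in m; the calibration is good to about 2 mm. A picture is of the moment at which its call begins. calibration takes no time and is no camera call.
- finish_job(): hands the job in; it is judged then, once.
Trained networks look in the newest picture that a camera, given by its name, has taken for a name from the list of things; names that differ only in an ending like _2 or _b are one class to them, and where a whole thing is asked for, a point or a joint stands for the part that bears it (a point fixed in the world has none). Each returns a list of dicts, best first, with "score" (0 to 1); they miss things now and then, are a little off and sometimes report something else, mostly with a low value. They report only what shows in the picture. A call takes as long as a camera call. They do not tell look-alikes from the thing itself.
- masks_of(query, camera): "region" (480x640 bool, what is visible of it).
- landmark_of(query, camera): "location" ([x, y, z] in m, in the coordinates of the camera as it stood for that picture, good to about 4 mm: a listed point, or the origin of a listed thing).
The state is a dict: "time_s": time; "qpos": joint angles; "joint_velocities": joint speeds; "joint_torque": joint torques, N m; "tcp_pos": TCP position; "tool_rot": TCP orientation; "force": force on the tool from outside, world axes, zero at the start; "moment": the same for the moment, N m; "width": opening from 0.0 (shut) to 1.0 (fully open); "finger_force": force on a finger pad.
Only numpy, scipy, OpenCV 4.12 (cv2) and the standard library are available. Lean on these libraries where they do the work, as an engineer would, in place of code of your own. Each camera call takes 0.05 s, during which the arm holds its last target. There are 200 camera calls.

## Working session

There is one attempt and no reset: what is moved stays moved. The work goes in short steps, Python scripts to look and compute and a tool call to move; the robot and the scene stay as the last step left them, time stands still between calls to the robot, and variables do not carry over. Pictures are saved under pics/ and viewed, at most 10 in all, crops included, and the job is handed in when it is done.

Besides the shell and the picture viewer there is one more tool, called as name(argument=value, ...), one argument or row to a line, values as JSON. apply_moves: Moves the arm, as the interface text tells. Its arguments: {"type":"object","properties":{"slide":{"type":"array","items":{"type":"array","items":{"type":"number"}}},"turn":{"type":"array","items":{"type":"array","items":{"type":"number"}}},"claw":{"type":"number"},"grip_force":{"type":"number"}},"required":["slide","turn"]}

```bash
mkdir -p pics
cat > h.py <<'E'
import numpy as np, cv2
from station import arm, viewer, finish_job, masks_of, landmark_of
def w(cam,p):
    c=viewer.calibration(cam); return np.array(c["R"]).T@(np.array(p)-np.array(c["t"]))
def px(cam,X):
    c=viewer.calibration(cam); q=np.array(c["mtx"])@(np.array(c["R"])@np.array(X)+np.array(c["t"])); return (q[:2]/q[2]).round()
def lm(n,cam,k=3):
    for d in landmark_of(n,cam)[:k]:
        X=w(cam,d["location"]); print(n,cam,round(d["score"],2),X.round(3),px(cam,X))
def save(cam,f,crop=None,s=1):
    im=viewer.capture(cam)[:,:,::-1]
    if crop: im=im[crop[1]:crop[3],crop[0]:crop[2]]
    cv2.imwrite("pics/"+f,cv2.resize(im,None,fx=s,fy=s))
def st():
    s=arm.get_state(); print(s["time_s"],np.round(s["tcp_pos"],4),np.round(s["tool_rot"],3).tolist(),np.round(s["force"],1),s["width"],s["finger_force"],np.round(s["qpos"],2))
E
python3 - <<'E'
from h import *
save("top","t0.png");save("side","s0.png")
for n in ["pot_mouth","release_top","lid_hinge","lid_edge","trivet_top","plate","mug","jar","mill","tin","rice_measure","paddle"]:
    for c in ["top","side"]: lm(n,c)
st(); print(arm.grasp_offset)
E
```

```text
pot_mouth top 0.9 [0.564 0.057 0.138] [268. 224.]
pot_mouth top 0.34 [0.481 0.352 0.001] [178. 257.]
pot_mouth side 0.87 [0.566 0.057 0.139] [315. 266.]
pot_mouth side 0.3 [0.469 0.065 0.14 ] [356. 269.]
release_top top 0.72 [0.43  0.064 0.161] [265. 269.]
release_top side 0.87 [0.425 0.067 0.16 ] [376. 264.]
lid_hinge top 0.93 [0.675 0.049 0.146] [271. 186.]
lid_hinge side 0.68 [0.467 0.067 0.141] [357. 269.]
lid_hinge side 0.58 [0.673 0.053 0.143] [269. 264.]
lid_edge top 0.76 [0.461 0.065 0.136] [265. 259.]
lid_edge top 0.72 [ 0.757 -0.262  0.003] [371. 171.]
lid_edge top 0.47 [ 0.437 -0.33   0.011] [394. 269.]
lid_edge side 0.89 [0.469 0.068 0.14 ] [356. 270.]
trivet_top top 0.76 [ 0.392 -0.538  0.012] [461. 283.]
trivet_top top 0.61 [ 0.437 -0.329  0.011] [394. 270.]
trivet_top side 0.97 [ 0.443 -0.329  0.009] [358. 191.]
trivet_top side 0.75 [ 0.395 -0.531  0.002] [370. 150.]
plate top 0.71 [0.481 0.355 0.001] [177. 257.]
plate side 0.96 [0.482 0.358 0.001] [352. 417.]
mug top 0.95 [0.697 0.41  0.001] [162. 190.]
mug side 0.72 [0.707 0.41  0.001] [245. 441.]
mug side 0.62 [0.46
[... 253 characters left out ...]
210. 167.]
mill side 0.9 [0.775 0.259 0.002] [223. 373.]
mill side 0.34 [0.483 0.356 0.001] [352. 416.]
tin top 0.6 [ 0.757 -0.263  0.001] [371. 171.]
tin side 0.9 [ 0.758 -0.263  0.001] [254. 208.]
rice_measure top 0.73 [ 0.314  0.203 -0.003] [225. 310.]
rice_measure top 0.46 [0.463 0.066 0.137] [265. 258.]
rice_measure side 0.86 [0.314 0.203 0.002] [422. 351.]
rice_measure side 0.6 [0.568 0.058 0.14 ] [314. 266.]
paddle top 0.6 [ 0.305 -0.203  0.001] [354. 312.]
paddle side 0.84 [ 0.308 -0.204 -0.003] [406. 224.]
1.3 [ 0.238  -0.5779  0.2313] [[0.925, 0.381, -0.0], [0.381, -0.925, 0.0], [-0.0, -0.0, -1.0]] [ 0.1 -0.7  0. ] 1.0025478727938397 0.0 [-1.25  0.31  1.63 -0.    1.2  -0.07]
0.0187
```

View pics/t0.png

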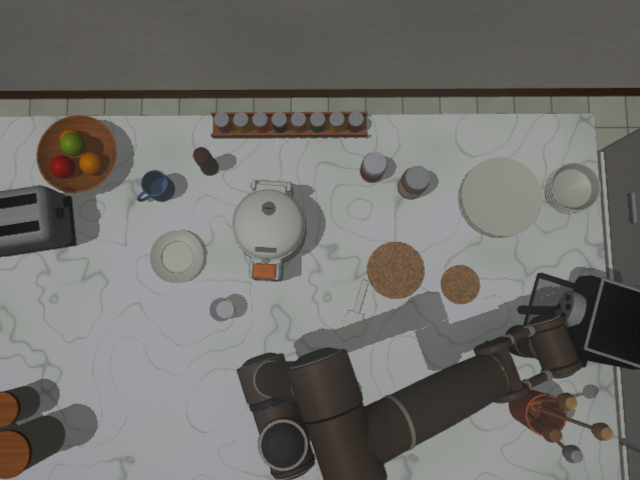

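View pics/s0.png

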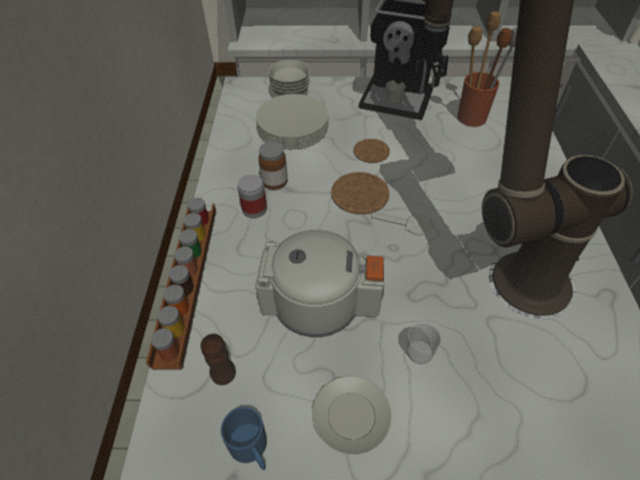

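Top view: cooker (268,224), button (265,270). Candidates for the trivet are the large cork disc (395,269) and the small one (461,284), so the large one at about (0.440,-0.329). The only orange pad is at (265,270). The white dishes at (500,197) and the bowl at (572,187) are look-alikes of the plate. I'll check the choice in one close crop.

```bash
cat >> h.py <<'E'
from scipy.spatial.transform import Rotation as Ro
def Rt(yaw,pitch=90):
    a,b=np.radians([yaw,pitch]); z=np.array([np.cos(b)*np.cos(a),np.cos(b)*np.sin(a),-np.sin(b)])
    y=np.array([np.sin(a),-np.cos(a),0]); return np.c_[np.cross(y,z),y,z]
def go(p,yaw,pitch=90,P=None,R=None):
    s=arm.get_state(); P=np.array(s["tcp_pos"]) if P is None else np.array(P); R=np.array(s["tool_rot"]) if R is None else R
    print("slide",(R.T@(np.array(p)-P)/.025).round(2),"turn",(Ro.from_matrix(R.T@Rt(yaw,pitch)).as_rotvec(degrees=True)/5).round(2))
E
python3 - <<'E'
from h import *
save("top","c1.png",(220,150,500,330),2.8)
m=masks_of("trivet_top","top")
for d in m[:2]: print(d["score"],d["region"].sum(),np.argwhere(d["region"]).mean(0))
go([.421,.066,.25],-3.4)
E
```

```text
0.79 1140 [284.58684211 459.90789474]
0.71 2534 [270.24743489 395.64088398]
slide [ 16.58 -21.03  -0.75] turn [0.   0.   5.16]
```

View pics/c1.png

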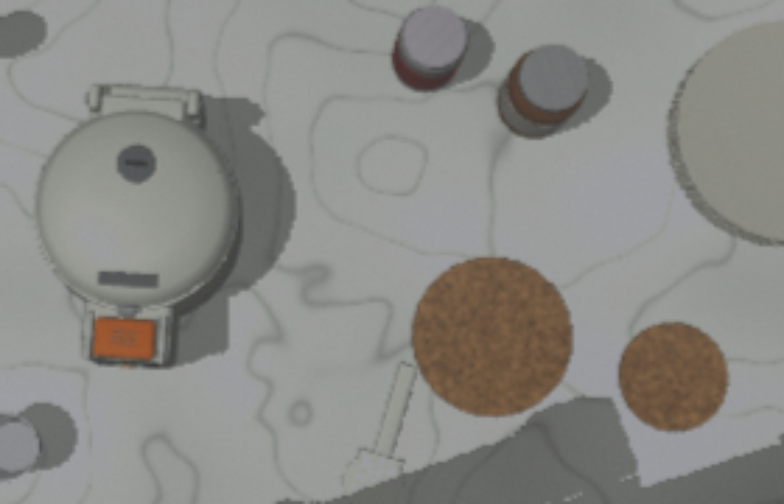

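The crop shows the orange pad at the cooker front (about 264,270) and the large cork trivet at (395,270), with the small one to its right. Setting out.

apply_moves(
  slide=[
    [2,-2.1,-0.8],
    [3.5,-4.2,-0.8],
    [5,-6.3,-0.8],
    [6.6,-8.4,-0.8],
    [8.3,-10.5,-0.8],
  ],
  turn=[
    [0,0,1],
    [0,0,2],
    [0,0,3],
    [0,0,4],
    [0,0,5.16],
  ],
  claw=-1,
)

```text
time_s: 2.02
tcp_pos: [0.3233, -0.2782, 0.2515]
tool_rot: [[0.998, -0.064, 0.001], [-0.064, -0.998, -0.001], [0.001, 0.0, -1.0]]
force: [0.4, 0.4, 0.4]
width: 0.002
finger_force: 0.0
```

Run:
```python
from h import *
st(); go([.421,.066,.25],-3.4)
```

```text
2.025 [ 0.3233 -0.2782  0.2515] [[0.998, -0.064, 0.001], [-0.064, -0.998, -0.001], [0.001, 0.0, -1.0]] [0.4 0.4 0.4] 0.002163423452633903 0.0 [-0.81 -0.11  2.05  0.    1.2   0.82]
slide [  3.02 -13.99   0.06] turn [ 0.01 -0.01 -0.05]
```

apply_moves(
  slide=[
    [0.8,-2.3,0],
    [1.5,-4.6,0],
    [2,-7,0],
    [2.5,-9.3,0],
    [3,-11.5,0],
  ],
  turn=[
    [0,0,0],
    [0,0,0],
    [0,0,0],
    [0,0,0],
    [0,0,0],
  ],
)

```text
time_s: 2.65
tcp_pos: [0.4154, 0.0046, 0.2518]
tool_rot: [[0.998, -0.059, 0.002], [-0.059, -0.998, -0.0], [0.002, 0.0, -1.0]]
force: [1.2, 0.1, -0.3]
width: 0.003
finger_force: 0.0
```

Run:
```python
from h import *
st(); go([.421,.066,.20],-3.4)
```

```text
2.65 [0.4154 0.0046 0.2518] [[0.998, -0.059, 0.002], [-0.059, -0.998, -0.0], [0.002, 0.0, -1.0]] [ 1.2  0.1 -0.3] 0.003171241417617665 0.0 [-0.09 -0.14  2.07 -0.    1.2   1.54]
slide [ 0.07 -2.47  2.07] turn [ 0.   -0.02  0.  ]
```

apply_moves(
  slide=[
    [0.05,-2.2,0.5],
    [0.05,-2.2,1.5],
    [0.05,-2.2,2],
    [0.05,-2.2,2],
  ],
  turn=[
    [0,0,0],
    [0,0,0],
    [0,0,0],
    [0,0,0],
  ],
)

```text
time_s: 3.15
tcp_pos: [0.4186, 0.057, 0.2004]
tool_rot: [[0.998, -0.06, -0.002], [-0.06, -0.998, -0.0], [-0.002, 0.0, -1.0]]
force: [-0.1, 0.1, 0.7]
width: -0.0
finger_force: 0.0
```

Run:
```python
from h import *
st(); go([.421,.066,.154],-3.4)
```

```text
3.15 [0.4186 0.057  0.2004] [[0.998, -0.06, -0.002], [-0.06, -0.998, -0.0], [-0.002, 0.0, -1.0]] [-0.1  0.1  0.7] -0.0004707871934628806 0.0 [ 0.03 -0.06  2.11 -0.    1.09  1.66]
slide [ 0.08 -0.37  1.86] turn [ 0.    0.03 -0.01]
```

apply_moves(
  slide=[
    [0.08,-0.3,0.8],
    [0.08,-0.3,1.5],
    [0.08,-0.3,1.7],
    [0.08,-0.3,1.82],
    [0.08,-0.3,1.9],
  ],
  turn=[
    [0,0,0],
    [0,0,0],
    [0,0,0],
    [0,0,0],
    [0,0,0],
  ],
)

```text
time_s: 3.78
tcp_pos: [0.4225, 0.0643, 0.1546]
tool_rot: [[0.998, -0.06, 0.001], [-0.06, -0.998, -0.0], [0.001, 0.0, -1.0]]
force: [-2.3, -1.0, 3.5]
width: 0.001
finger_force: 1.7
```

Run:
```python
from h import *
st()
viewer.capture("side");viewer.capture("top")
for n in ["lid_edge"]:
    lm(n,"side");lm(n,"top")
```

```text
3.775 [0.4225 0.0643 0.1546] [[0.998, -0.06, 0.001], [-0.06, -0.998, -0.0], [0.001, 0.0, -1.0]] [-2.3 -1.   3.5] 0.0014958472947032967 1.6538257151842117 [ 0.05  0.02  2.15 -0.    0.98  1.68]
lid_edge side 0.63 [0.468 0.072 0.147] [357. 269.]
```

apply_moves(
  slide=[
    [0,0,0.08],
    [0,0,0.12],
    [0,0,0.12],
    [0,0,0.12],
    [0,0,0.12],
  ],
  turn=[
    [0,0,0],
    [0,0,0],
    [0,0,0],
    [0,0,0],
    [0,0,0],
  ],
)

```text
time_s: 4.6
tcp_pos: [0.4228, 0.0646, 0.152]
tool_rot: [[0.998, -0.059, 0.001], [-0.059, -0.998, -0.001], [0.001, 0.0, -1.0]]
force: [-2.3, -2.8, 9.9]
width: -0.002
finger_force: 4.8
```

Run:
```python
from h import *
st()
save("side","s2.png",(180,150,480,375),2)
for n in ["lid_edge","lid_hinge"]:
    lm(n,"side")
```

```text
4.6 [0.4228 0.0646 0.152 ] [[0.998, -0.059, 0.001], [-0.059, -0.998, -0.001], [0.001, 0.0, -1.0]] [-2.3 -2.8  9.9] -0.0021815561924543314 4.825551976973657 [ 0.05  0.02  2.15 -0.    0.97  1.68]
lid_edge side 0.96 [0.496 0.066 0.253] [346. 238.]
lid_edge side 0.72 [0.478 0.357 0.   ] [354. 416.]
lid_hinge side 0.73 [0.68  0.05  0.143] [266. 263.]
```

View pics/s2.png

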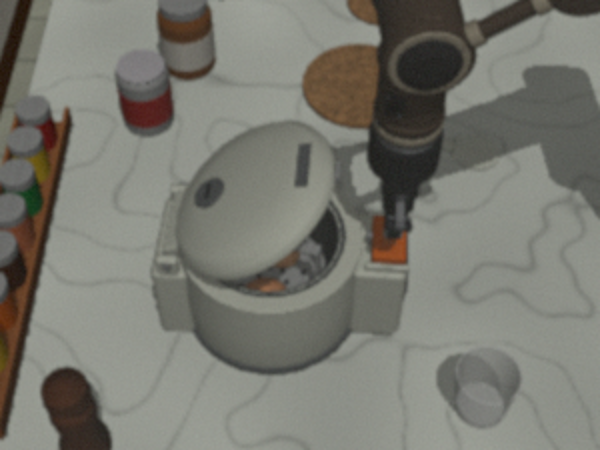

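The lid has popped up, with its edge at about (0.496,0.06,0.253), and the pad is held by the shut fingers. Now I back off and pitch the tool forward under the edge.

Run:
```python
from h import *
go([.405,.066,.21],-3.4,55); go([.405,.066,.165],-3.4,90)
```

```text
slide [-0.71 -0.01 -2.32] turn [0.   6.98 0.  ]
slide [-0.71 -0.01 -0.52] turn [ 0.   -0.02  0.  ]
```

apply_moves(
  slide=[
    [-0.3,0,-0.5],
    [-0.7,0,-1],
    [-0.7,0,-1.5],
    [-0.7,0,-2],
    [-0.7,0,-2.3],
  ],
  turn=[
    [0,0,0],
    [0,1.8,0],
    [0,3.6,0],
    [0,5.4,0],
    [0,7,0],
  ],
)

```text
time_s: 5.38
tcp_pos: [0.404, 0.0663, 0.209]
tool_rot: [[0.814, -0.059, 0.577], [-0.05, -0.998, -0.033], [0.578, -0.002, -0.816]]
force: [-0.1, -0.7, -0.2]
width: -0.004
finger_force: 0.0
```

```bash
cat >> h.py <<'E'
def lidpt(th,r,yaw=-3.4,H=(.677,.050,.146)):  # fwd/up lid underside point
    f=-r*np.cos(th)-.0055*np.sin(th); u=r*np.sin(th)-.0055*np.cos(th); a=np.radians(yaw)
    return np.array([H[0]+f*np.cos(a),H[1]+f*np.sin(a),H[2]+u])
def tcp_lid(th,pitch=55,s=.03,half=.011):
    R=Rt(-3.4,pitch)
    if th<np.radians(pitch): return lidpt(th,.216)-half*R[:,0]+s*R[:,2]
    return lidpt(th,.216-s)-half*R[:,0]
E
python3 - <<'E'
from h import *
st(); p=tcp_lid(.55)-.02*Rt(-3.4,55)[:,0]; print(p); go(p,-3.4,55)
E
```

```text
5.375 [0.404  0.0663 0.209 ] [[0.814, -0.059, 0.577], [-0.05, -0.998, -0.033], [0.578, -0.002, -0.816]] [-0.1 -0.7 -0.2] -0.003930693070424646 0.0 [ 0.15 -0.48  2.53 -0.25  0.5   1.96]
[0.4821371  0.06157699 0.21185613]
slide [2.62 0.   1.72] turn [-0.02 -0.07 -0.01]
```

apply_moves(
  slide=[
    [0.9,0,0.6],
    [1.8,0,1.2],
    [2.6,0,1.72],
    [2.6,0,1.72],
  ],
  turn=[
    [0,0,0],
    [0,0,0],
    [0,0,0],
    [0,0,0],
  ],
)

```text
time_s: 5.88
tcp_pos: [0.483, 0.0613, 0.2107]
tool_rot: [[0.818, -0.06, 0.573], [-0.05, -0.998, -0.034], [0.574, -0.001, -0.819]]
force: [-0.2, 0.2, 0.1]
width: -0.003
finger_force: 0.0
```

Run:
```python
from h import *
st(); 
for t in np.arange(.55,1.61,.1): print(round(t,2),tcp_lid(t).round(3)); go(tcp_lid(t),-3.4,55)
```

```text
5.875 [0.483  0.0613 0.2107] [[0.818, -0.06, 0.573], [-0.05, -0.998, -0.034], [0.574, -0.001, -0.819]] [-0.2  0.2  0.1] -0.00277527622923627 0.0 [ 0.09 -0.25  2.38 -0.22  0.41  1.9 ]
0.55 [0.498 0.061 0.223]
slide [ 0.8  -0.01 -0.06] turn [-0.   -0.   -0.01]
0.65 [0.51  0.06  0.241]
slide [ 1.6  -0.01 -0.38] turn [-0.   -0.   -0.01]
0.75 [0.524 0.059 0.258]
slide [ 2.43 -0.01 -0.62] turn [-0.   -0.   -0.01]
0.85 [0.539 0.058 0.274]
slide [ 3.28 -0.01 -0.78] turn [-0.   -0.   -0.01]
0.95 [0.555 0.057 0.288]
slide [ 4.14 -0.01 -0.86] turn [-0.   -0.   -0.01]
1.05 [0.571 0.056 0.298]
slide [ 4.89 -0.01 -0.85] turn [-0.   -0.   -0.01]
1.15 [0.587 0.055 0.307]
slide [ 5.63 -0.01 -0.77] turn [-0.   -0.   -0.01]
1.25 [0.604 0.054 0.314]
slide [ 6.36 -0.02 -0.61] turn [-0.   -0.   -0.01]
1.35 [0.622 0.053 0.32 ]
slide [ 7.07 -0.02 -0.38] turn [-0.   -0.   -0.01]
1.45 [0.64  0.052 0.324]
slide [ 7.75 -0.02 -0.09] turn [-0.   -0.   -0.01]
1.55 [0.659 0.051 0.326]
slide [ 8.4  -0.02  0.28] turn [-0.   -0.   -0.01]
```

apply_moves(
  slide=[
    [0.5,0,-0.05],
    [0.8,0,-0.06],
    [1.2,0,-0.22],
    [1.6,0,-0.38],
    [2.02,0,-0.5],
  ],
  turn=[
    [0,0,0],
    [0,0,0],
    [0,0,0],
    [0,0,0],
    [0,0,0],
  ],
)

```text
time_s: 6.5
tcp_pos: [0.5168, 0.0592, 0.2504]
tool_rot: [[0.817, -0.059, 0.573], [-0.049, -0.998, -0.034], [0.574, -0.0, -0.819]]
force: [0.1, 0.3, -0.1]
width: -0.002
finger_force: 0.2
```

Run:
```python
from h import *
st(); viewer.capture("side"); lm("lid_edge","side",1)
```

```text
6.5 [0.5168 0.0592 0.2504] [[0.817, -0.059, 0.573], [-0.049, -0.998, -0.034], [0.574, -0.0, -0.819]] [ 0.1  0.3 -0.1] -0.00156735729804312 0.20930595019308385 [ 0.08 -0.24  2.28 -0.17  0.5   1.83]
lid_edge side 0.86 [0.514 0.061 0.279] [338. 228.]
```

apply_moves(
  slide=[
    [0.58,0,-0.16],
    [1.17,0,-0.27],
    [1.78,0,-0.33],
    [2.35,0,-0.36],
    [2.87,0,-0.35],
  ],
  turn=[
    [0,0,0],
    [0,0,0],
    [0,0,0],
    [0,0,0],
    [0,0,0],
  ],
)

```text
time_s: 7.22
tcp_pos: [0.5708, 0.0558, 0.2983]
tool_rot: [[0.818, -0.06, 0.572], [-0.049, -0.998, -0.034], [0.573, 0.0, -0.819]]
force: [-0.5, -0.1, -0.1]
width: 0.001
finger_force: 0.4
```

Run:
```python
from h import *
st(); viewer.capture("side"); lm("lid_edge","side",1)
```

```text
7.225 [0.5708 0.0558 0.2983] [[0.818, -0.06, 0.572], [-0.049, -0.998, -0.034], [0.573, 0.0, -0.819]] [-0.5 -0.1 -0.1] 0.0009981504875699355 0.4435522999847308 [ 0.06 -0.17  2.13 -0.12  0.58  1.77]
lid_edge side 0.73 [0.57  0.059 0.324] [310. 212.]
```

apply_moves(
  slide=[
    [0.52,0,0.06],
    [1.03,0,0.14],
    [1.54,0,0.26],
    [2.04,0,0.42],
    [2.52,0,0.61],
  ],
  turn=[
    [0,0,0],
    [0,0,0],
    [0,0,0],
    [0,0,0],
    [0,0,0],
  ],
)

```text
time_s: 7.95
tcp_pos: [0.6315, 0.0523, 0.3221]
tool_rot: [[0.817, -0.059, 0.573], [-0.049, -0.998, -0.034], [0.574, -0.0, -0.819]]
force: [0.7, -0.3, 0.8]
width: 0.002
finger_force: 0.1
```

Run:
```python
from h import *
st(); viewer.capture("side"); lm("lid_edge","side",1)
for t in (1.45,1.5,1.55,1.6,1.65,1.7): print(t); go(tcp_lid(t),-3.4,55)
```

```text
7.95 [0.6315 0.0523 0.3221] [[0.817, -0.059, 0.573], [-0.049, -0.998, -0.034], [0.574, -0.0, -0.819]] [ 0.7 -0.3  0.8] 0.0015503210057378012 0.14631635101977736 [ 0.04 -0.06  1.98 -0.1   0.62  1.74]
lid_edge side 0.74 [0.64  0.053 0.352] [275. 200.]
1.45
slide [ 0.29 -0.02  0.15] turn [-0.   -0.03 -0.  ]
1.5
slide [ 0.61 -0.02  0.32] turn [-0.   -0.03 -0.  ]
1.55
slide [ 0.93 -0.02  0.52] turn [-0.   -0.03 -0.  ]
1.6
slide [ 1.24 -0.02  0.72] turn [-0.   -0.03 -0.  ]
1.65
slide [ 1.54 -0.02  0.94] turn [-0.   -0.03 -0.  ]
1.7
slide [ 1.83 -0.02  1.18] turn [-0.   -0.03 -0.  ]
```

Slow over the balance point.

apply_moves(
  slide=[
    [0.29,0,0.15],
    [0.5,0,0.27],
    [0.75,0,0.4],
    [0.95,0,0.53],
    [1.15,0,0.66],
  ],
  turn=[
    [0,0,0],
    [0,0,0],
    [0,0,0],
    [0,0,0],
    [0,0,0],
  ],
)

```text
time_s: 8.68
tcp_pos: [0.6636, 0.0504, 0.3245]
tool_rot: [[0.818, -0.059, 0.573], [-0.049, -0.998, -0.034], [0.574, -0.0, -0.819]]
force: [-1.0, 0.9, -0.5]
width: 0.005
finger_force: 0.0
```

apply_moves(
  slide=[
    [0.15,0,0.1],
    [0.3,0,0.2],
    [0.42,0,0.3],
    [0.55,0,0.4],
    [0.55,0,0.4],
  ],
  turn=[
    [0,0,0],
    [0,0,0],
    [0,0,0],
    [0,0,0],
    [0,0,0],
  ],
)

```text
time_s: 9.3
tcp_pos: [0.6804, 0.0494, 0.3241]
tool_rot: [[0.818, -0.06, 0.572], [-0.049, -0.998, -0.034], [0.573, -0.0, -0.819]]
force: [-0.5, 0.2, -0.1]
width: -0.001
finger_force: 0.0
```

Run:
```python
from h import *
st(); viewer.capture("side"); lm("lid_edge","side",1)
viewer.capture("top"); lm("lid_edge","top",1)
print(lidpt(1.65,.212),lidpt(1.75,.212))
```

```text
9.3 [0.6804 0.0494 0.3241] [[0.818, -0.06, 0.572], [-0.049, -0.998, -0.034], [0.573, -0.0, -0.819]] [-0.5  0.2 -0.1] -0.0005159387942621053 0.0 [ 0.03  0.04  1.88 -0.09  0.62  1.72]
lid_edge side 0.88 [0.714 0.049 0.356] [239. 197.]
lid_edge top 0.65 [0.704 0.045 0.352] [266. 157.]
[0.688271   0.04933038 0.35777055] [0.70931925 0.04807988 0.35558537]
```

The lid rests at the stop (edge about 0.71, 0.049, 0.356, so about 1.75 rad). Retreat.

Run:
```python
from h import *
go([.50,.06,.33],-3.4,90); go([.45,-.15,.33],-3.4,90)
```

```text
slide [-5.78  0.01 -4.33] turn [ 0. -7. -0.]
slide [-7.    8.51 -5.19] turn [ 0. -7. -0.]
```

apply_moves(
  slide=[
    [-1.5,0,-1],
    [-3,0,-2.2],
    [-4.5,0,-3.3],
    [-5.8,1.5,-4.3],
    [-6.3,3.5,-4.7],
  ],
  turn=[
    [0,0,0],
    [0,-1,0],
    [0,-3,0],
    [0,-5,0],
    [0,-7,0],
  ],
  claw=1,
)

```text
time_s: 10.12
tcp_pos: [0.4776, -0.0259, 0.3321]
tool_rot: [[0.998, -0.056, -0.002], [-0.056, -0.998, 0.001], [-0.002, -0.001, -1.0]]
force: [0.6, -0.1, -0.1]
width: 1.001
finger_force: 0.0
```

apply_moves(
  slide=[
    [-0.5,2,0],
    [-1,4,0],
    [-1,5,0],
  ],
  turn=[
    [0,0,0],
    [0,0,0],
    [0,0,0],
  ],
)

```text
time_s: 10.5
tcp_pos: [0.4457, -0.1517, 0.3302]
tool_rot: [[0.998, -0.062, 0.0], [-0.062, -0.998, -0.001], [0.0, 0.001, -1.0]]
force: [-0.4, -0.6, 0.2]
width: 0.998
finger_force: 0.0
```

Run:
```python
from h import *
st(); save("top","t3.png",(200,130,350,280),4); save("side","s3.png",(200,150,450,337),3)
for n in ["basket_handle","egg1_center","basket_foot","lid_edge"]:
    for c in ["top","side"]: lm(n,c,3)
```

```text
10.5 [ 0.4457 -0.1517  0.3302] [[0.998, -0.062, 0.0], [-0.062, -0.998, -0.001], [0.0, 0.001, -1.0]] [-0.4 -0.6  0.2] 0.9984006036794171 0.0 [-0.42 -0.08  1.86 -0.    1.36  1.21]
basket_handle top 0.9 [0.56  0.052 0.128] [270. 226.]
basket_handle top 0.39 [ 0.479  0.353 -0.   ] [178. 258.]
basket_handle top 0.33 [0.774 0.258 0.003] [209. 166.]
basket_handle side 0.93 [0.567 0.054 0.126] [314. 268.]
egg1_center top 0.77 [0.573 0.088 0.063] [260. 225.]
egg1_center side 0.51 [0.572 0.092 0.061] [312. 297.]
basket_foot top 0.72 [0.564 0.052 0.035] [272. 229.]
basket_foot side 0.57 [0.57  0.053 0.032] [314. 291.]
lid_edge top 0.82 [0.705 0.044 0.355] [266. 156.]
lid_edge side 0.71 [0.71  0.049 0.355] [240. 198.]
```

View pics/t3.png

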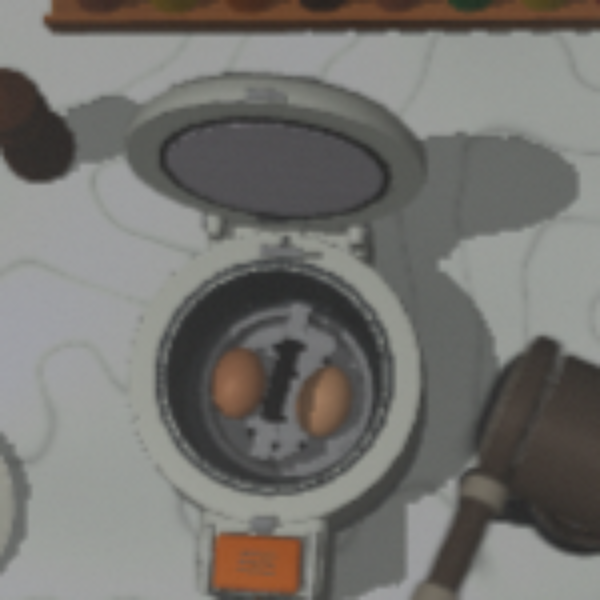

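View pics/s3.png

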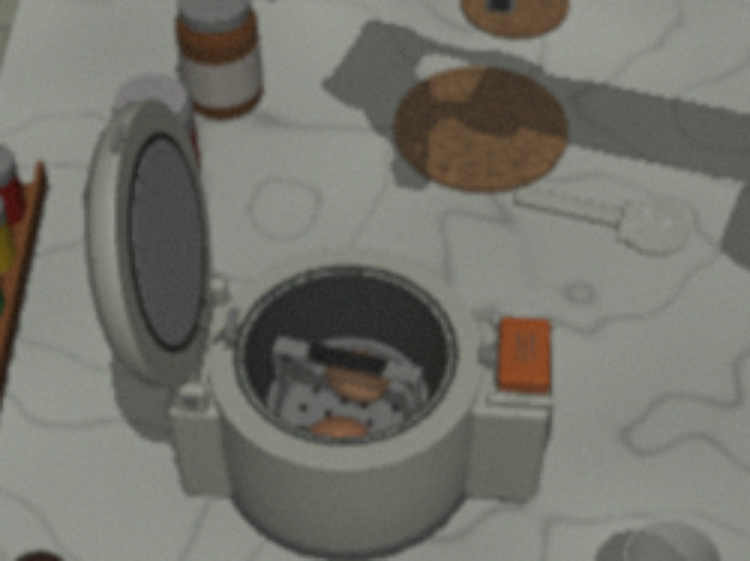

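The lid is open and both eggs are in the basket. The black grip runs from full-picture (272,215) to (269,235) in the top view. I'll measure its axis.

```bash
cat >> h.py <<'E'
def unproj(cam,uv,z):
    c=viewer.calibration(cam);R=np.array(c["R"]);t=np.array(c["t"]);o=-R.T@t
    d=R.T@np.linalg.inv(np.array(c["mtx"]))@np.array([uv[0],uv[1],1.]); return o+d*(z-o[2])/d[2]
E
python3 - <<'E'
from h import *
for cam,b in(("top",(262,211,280,239)),("side",(300,262,332,278))):
    g=viewer.capture(cam).max(2)[b[1]:b[3],b[0]:b[2]]
    if cam=="top": 
        for r in g[::2]: print(*r)
    n,l,s,c=cv2.connectedComponentsWithStats((g<50).astype(np.uint8))
    i=1+s[1:,4].argmax(); uv=np.argwhere(l==i)[:,::-1]+[b[0],b[1]]
    P=np.array([unproj(cam,q,.129)[:2] for q in uv]); m=P.mean(0); v=np.linalg.svd(P-m)[2][0]; e=(P-m)@v
    print(cam,len(uv),m.round(4),np.degrees(np.arctan2(v[1],v[0])).round(1),np.ptp(e).round(3),m+v*(e.max()+e.min())/2)
E
```

```text
76 64 65 72 79 87 93 101 102 109 120 119 119 113 97 87 79 64
77 95 114 121 120 119 121 122 117 109 114 119 121 122 111 117 117 116
116 117 115 117 117 114 108 98 73 44 43 46 61 92 112 120 119 120
91 91 79 81 94 107 78 49 45 44 46 45 49 65 91 117 118 118
99 88 76 73 80 80 84 76 46 45 44 49 81 116 116 116 116 113
109 98 82 77 81 80 70 47 47 46 43 66 103 118 118 119 116 109
113 105 91 78 73 72 51 45 45 44 44 49 77 118 115 105 87 84
114 103 92 80 68 57 45 45 46 46 78 117 116 104 83 85 90 108
113 102 89 76 63 46 47 48 46 51 86 118 110 94 87 91 113 147
106 95 81 65 52 47 47 45 46 76 117 111 98 87 91 94 120 157
93 80 72 68 45 46 46 46 65 101 116 113 107 88 92 100 124 153
73 78 85 62 46 47 45 47 76 112 119 112 99 87 93 116 150 150
119 120 119 116 93 76 69 68 76 89 115 110 100 87 89 109 140 138
58 77 111 122 121 122 114 105 117 119 119 119 110 94 89 99 121 122
top 83 [0.5648 0.0527] 165.6 0.058 [0.56420682 0.05287753]
side 149 [0.5677 0.0574] 158.9 0.071 [0.57068004 0.05623181]
```

Run:
```python
from h import *
go([.566,.054,.23],-15.5)
```

```text
slide [ 4.29 -8.38  4.01] turn [-0.   -0.    2.43]
```

apply_moves(
  slide=[
    [1,-2.1,0.5],
    [2,-4.2,1],
    [3.2,-6.4,2],
    [4.29,-8.4,3],
    [4.29,-8.4,4],
  ],
  turn=[
    [0,0,0.5],
    [0,0,1],
    [0,0,1.5],
    [0,0,2.43],
    [0,0,2.43],
  ],
  claw=1,
)

```text
time_s: 11.72
tcp_pos: [0.5679, 0.0575, 0.2295]
tool_rot: [[0.965, -0.264, 0.002], [-0.264, -0.965, 0.001], [0.001, -0.002, -1.0]]
force: [0.4, -0.0, 0.3]
width: 1.006
finger_force: 0.0
```

Run:
```python
from h import *
st(); go([.566,.054,.107],-15.5)
save("side","s4.png",(240,180,400,300),4); save("top","t4.png",(220,170,320,270),4)
```

```text
11.725 [0.5679 0.0575 0.2295] [[0.965, -0.264, 0.002], [-0.264, -0.965, 0.001], [0.001, -0.002, -1.0]] [ 0.4 -0.   0.3] 1.005826526709532 0.0 [0.02 0.21 1.77 0.   1.17 1.86]
slide [-0.05  0.16  4.9 ] turn [-0.02 -0.02  0.04]
```

View pics/s4.png

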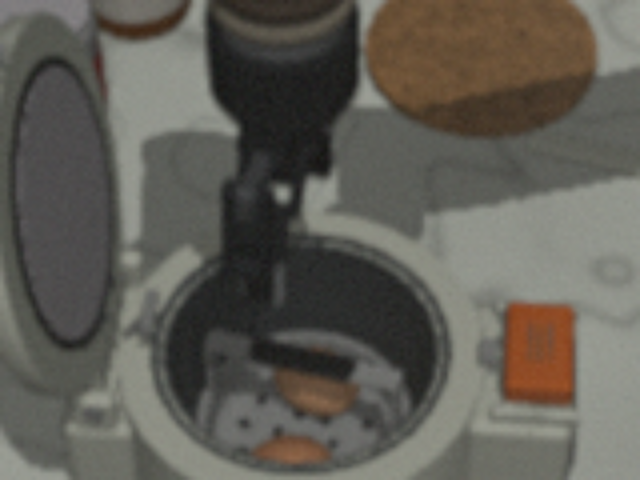

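The fingers hang above the grip (about 315,268 full), straddling it. Descend and close.

apply_moves(
  slide=[
    [-0.05,0.14,1.5],
    [-0.05,0.14,2.8],
    [-0.05,0.14,3.8],
    [-0.05,0.14,4.5],
    [-0.05,0.14,4.9],
  ],
  turn=[
    [0,0,0],
    [0,0,0],
    [0,0,0],
    [0,0,0],
    [0,0,0],
  ],
)

```text
time_s: 12.45
tcp_pos: [0.5642, 0.0503, 0.1075]
tool_rot: [[0.963, -0.269, 0.0], [-0.269, -0.963, -0.0], [0.0, -0.0, -1.0]]
force: [-0.5, -0.5, 0.5]
width: 0.999
finger_force: 0.0
```

apply_moves(
  slide=[
    [0,0,0],
    [0,0,0],
    [0,0,0],
    [0,0,0],
    [0,0,0],
  ],
  turn=[
    [0,0,0],
    [0,0,0],
    [0,0,0],
    [0,0,0],
    [0,0,0],
  ],
  claw=-1,
  grip_force=40,
)

```text
time_s: 13.08
tcp_pos: [0.5648, 0.051, 0.1083]
tool_rot: [[0.963, -0.268, 0.002], [-0.268, -0.963, 0.001], [0.002, -0.001, -1.0]]
force: [2.1, 1.3, 1.7]
width: 0.154
finger_force: 41.8
```

Run:
```python
from h import *
st()
viewer.capture("side"); lm("basket_handle","side",1); lm("lid_edge","side",1)
```

```text
13.075 [0.5648 0.051  0.1083] [[0.963, -0.268, 0.002], [-0.268, -0.963, 0.001], [0.002, -0.001, -1.0]] [2.1 1.3 1.7] 0.15384717078545668 41.75244212150574 [0.01 0.35 1.86 0.   0.93 1.86]
basket_handle side 0.56 [0.571 0.054 0.124] [313. 269.]
lid_edge side 0.65 [0.711 0.049 0.353] [240. 199.]
```

apply_moves(
  slide=[
    [0,0,-0.2],
    [0,0,-0.5],
    [0,0,-1],
    [0,0,-1.6],
    [0,0,-2.2],
  ],
  turn=[
    [0,0,0],
    [0,0,0],
    [0,0,0],
    [0,0,0],
    [0,0,0],
  ],
)

```text
time_s: 13.85
tcp_pos: [0.5642, 0.0506, 0.164]
tool_rot: [[0.963, -0.268, 0.001], [-0.268, -0.963, -0.0], [0.001, -0.0, -1.0]]
force: [0.1, -1.4, -3.3]
width: 0.15
finger_force: 41.1
```

apply_moves(
  slide=[
    [0,0,-0.8],
    [0,0,-1.7],
    [0,0,-2.6],
    [0,0,-3.5],
    [0,0,-4.3],
  ],
  turn=[
    [0,0,0],
    [0,0,0],
    [0,0,0],
    [0,0,0],
    [0,0,0],
  ],
)

```text
time_s: 14.48
tcp_pos: [0.5641, 0.0506, 0.2721]
tool_rot: [[0.963, -0.268, 0.002], [-0.268, -0.963, -0.0], [0.002, -0.0, -1.0]]
force: [-0.4, -0.9, -4.1]
width: 0.152
finger_force: 41.1
```

Run:
```python
from h import *
st()
save("side","s5.png",(180,120,480,345),2); 
for n in ("basket_handle","basket_foot","egg1_center","trivet_top"): lm(n,"side",2)
viewer.capture("top"); lm("trivet_top","top",2)
go([.500,-.12,.28],-15.5); go([.441,-.329,.25],-15.5)
```

```text
14.475 [0.5641 0.0506 0.2721] [[0.963, -0.268, 0.002], [-0.268, -0.963, -0.0], [0.002, -0.0, -1.0]] [-0.4 -0.9 -4.1] 0.15211743176550213 41.092180609703064 [ 0.01  0.16  1.73 -0.    1.25  1.86]
basket_foot side 0.85 [0.569 0.054 0.194] [313. 250.]
basket_foot side 0.47 [ 0.315  0.206 -0.002] [421. 353.]
egg1_center side 0.35 [ 0.754 -0.266  0.002] [255. 207.]
trivet_top side 0.96 [ 0.393 -0.535  0.003] [371. 149.]
trivet_top side 0.69 [ 0.44  -0.328  0.007] [359. 192.]
trivet_top top 0.92 [ 0.434 -0.331  0.012] [395. 270.]
trivet_top top 0.81 [ 0.39  -0.542  0.012] [463. 284.]
slide [-0.6   7.25 -0.44] turn [ 0.01  0.03 -0.01]
slide [-0.63 15.94  0.76] turn [ 0.01  0.03 -0.01]
```

View pics/s5.png

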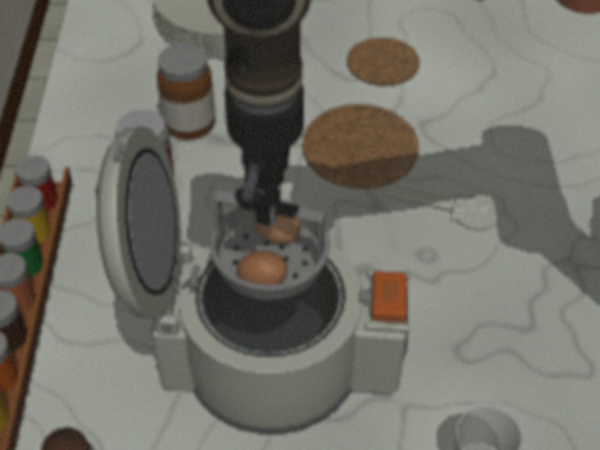

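Basket is clear of the pot with both eggs in it. Carry it over to the trivet, smoothly.

apply_moves(
  slide=[
    [0,0.3,0],
    [-0.05,0.9,0],
    [-0.1,1.8,0],
    [-0.2,2.9,0],
    [-0.25,4,0],
  ],
  turn=[
    [0,0,0],
    [0,0,0],
    [0,0,0],
    [0,0,0],
    [0,0,0],
  ],
)

```text
time_s: 15.45
tcp_pos: [0.5301, -0.0457, 0.2698]
tool_rot: [[0.963, -0.268, -0.001], [-0.268, -0.963, -0.0], [-0.001, 0.001, -1.0]]
force: [0.2, -0.2, -2.2]
width: 0.155
finger_force: 41.1
```

apply_moves(
  slide=[
    [-0.05,1.2,0],
    [-0.1,2.4,0],
    [-0.15,3.6,0],
    [-0.2,4.8,0],
    [-0.25,6,0],
  ],
  turn=[
    [0,0,0],
    [0,0,0],
    [0,0,0],
    [0,0,0],
    [0,0,0],
  ],
)

```text
time_s: 16.08
tcp_pos: [0.4837, -0.1885, 0.27]
tool_rot: [[0.963, -0.269, -0.0], [-0.269, -0.963, -0.0], [-0.0, 0.0, -1.0]]
force: [0.1, 0.0, -4.2]
width: 0.155
finger_force: 41.1
```

apply_moves(
  slide=[
    [-0.05,1.2,0],
    [-0.1,2.4,0.2],
    [-0.15,3.6,0.5],
    [-0.2,4.6,1],
    [-0.25,5.3,1.5],
  ],
  turn=[
    [0,0,0],
    [0,0,0],
    [0,0,0],
    [0,0,0],
    [0,0,0],
  ],
)

```text
time_s: 16.7
tcp_pos: [0.4421, -0.3144, 0.2321]
tool_rot: [[0.963, -0.27, -0.0], [-0.27, -0.963, -0.0], [-0.0, 0.0, -1.0]]
force: [0.4, 0.5, -3.3]
width: 0.156
finger_force: 41.1
```

Run:
```python
from h import *
st()
viewer.capture("side"); viewer.capture("top")
for n in ("basket_foot","basket_handle","egg1_center"):
  for c in("side","top"): lm(n,c,2)
go([.436,-.331,.15],-15.5)
```

```text
16.7 [ 0.4421 -0.3144  0.2321] [[0.963, -0.27, -0.0], [-0.27, -0.963, -0.0], [-0.0, 0.0, -1.0]] [ 0.4  0.5 -3.3] 0.1558732600529239 41.10492825508118 [-0.7   0.15  1.83 -0.    1.16  1.15]
basket_foot side 0.85 [ 0.446 -0.314  0.155] [360. 157.]
basket_handle side 0.59 [ 0.444 -0.313  0.248] [362. 130.]
basket_handle top 0.92 [ 0.44  -0.316  0.248] [403. 262.]
basket_handle top 0.47 [ 0.757 -0.262  0.   ] [370. 171.]
egg1_center side 0.75 [ 0.447 -0.276  0.189] [360. 157.]
egg1_center side 0.73 [ 0.755 -0.263  0.001] [255. 208.]
egg1_center top 0.53 [ 0.45  -0.282  0.189] [387. 261.]
slide [-0.11  0.81  3.33] turn [ 0.   -0.01  0.  ]
```

apply_moves(
  slide=[
    [-0.05,0.3,0.6],
    [-0.1,0.6,1.4],
    [-0.1,0.65,2.4],
    [-0.1,0.65,3.3],
    [-0.1,0.65,4],
  ],
  turn=[
    [0,0,0],
    [0,0,0],
    [0,0,0],
    [0,0,0],
    [0,0,0],
  ],
)

```text
time_s: 17.73
tcp_pos: [0.4358, -0.3273, 0.1307]
tool_rot: [[0.963, -0.268, -0.002], [-0.268, -0.963, 0.001], [-0.002, -0.001, -1.0]]
force: [0.0, -0.3, -4.4]
width: 0.154
finger_force: 41.1
```

apply_moves(
  slide=[
    [0,0,0.2],
    [0,0,0.5],
    [0,0,0.8],
    [0,0,1],
    [0,0,1],
  ],
  turn=[
    [0,0,0],
    [0,0,0],
    [0,0,0],
    [0,0,0],
    [0,0,0],
  ],
)

```text
time_s: 18.35
tcp_pos: [0.4363, -0.3276, 0.1073]
tool_rot: [[0.963, -0.268, -0.001], [-0.268, -0.963, 0.0], [-0.001, -0.0, -1.0]]
force: [-0.1, -0.2, -3.2]
width: 0.154
finger_force: 41.1
```

Run:
```python
from h import *
st()
viewer.capture("side"); viewer.capture("top")
for n in ("basket_foot","basket_handle","trivet_top"):
  for c in("side","top"): lm(n,c,2)
go([.436,-.331,.088],-15.5)
```

```text
18.35 [ 0.4363 -0.3276  0.1073] [[0.963, -0.268, -0.001], [-0.268, -0.963, 0.0], [-0.001, -0.0, -1.0]] [-0.1 -0.2 -3.2] 0.15393620834012994 41.08747288148152 [-0.72  0.31  1.91  0.    0.92  1.12]
basket_foot side 0.89 [ 0.441 -0.328  0.027] [359. 187.]
basket_foot top 0.64 [ 0.437 -0.329  0.034] [395. 269.]
basket_foot top 0.33 [ 0.703 -0.391  0.001] [411. 187.]
basket_handle side 0.98 [ 0.438 -0.325  0.121] [362. 164.]
basket_handle side 0.45 [ 0.442 -0.319  0.064] [360. 180.]
basket_handle top 0.87 [ 0.434 -0.326  0.127] [399. 268.]
trivet_top side 0.83 [ 0.398 -0.536  0.   ] [369. 150.]
trivet_top side 0.7 [ 0.442 -0.327  0.009] [359. 191.]
trivet_top top 0.74 [ 0.393 -0.539  0.012] [462. 283.]
slide [0.01 0.13 0.79] turn [ 0.   -0.01 -0.01]
```

Centred. Lower slowly to contact.

apply_moves(
  slide=[
    [0,0.05,0.2],
    [0,0.05,0.4],
    [0,0.05,0.55],
    [0,0.05,0.65],
    [0,0.05,0.72],
  ],
  turn=[
    [0,0,0],
    [0,0,0],
    [0,0,0],
    [0,0,0],
    [0,0,0],
  ],
)

```text
time_s: 19.38
tcp_pos: [0.4361, -0.3289, 0.0893]
tool_rot: [[0.963, -0.268, -0.0], [-0.268, -0.963, 0.0], [-0.0, -0.0, -1.0]]
force: [0.7, 0.3, -3.7]
width: 0.155
finger_force: 41.1
```

apply_moves(
  slide=[
    [0,0,0.03],
    [0,0,0.06],
    [0,0,0.06],
  ],
  turn=[
    [0,0,0],
    [0,0,0],
    [0,0,0],
  ],
)

```text
time_s: 19.75
tcp_pos: [0.4363, -0.329, 0.0884]
tool_rot: [[0.963, -0.268, 0.0], [-0.268, -0.963, -0.0], [0.0, 0.0, -1.0]]
force: [-0.4, 0.5, -2.1]
width: 0.153
finger_force: 41.3
```

apply_moves(
  slide=[
    [0,0,0.02],
    [0,0,0.05],
    [0,0,0.07],
    [0,0,0.07],
  ],
  turn=[
    [0,0,0],
    [0,0,0],
    [0,0,0],
    [0,0,0],
  ],
)

```text
time_s: 20.25
tcp_pos: [0.4365, -0.3288, 0.0881]
tool_rot: [[0.963, -0.268, -0.0], [-0.268, -0.963, 0.001], [-0.0, -0.001, -1.0]]
force: [-2.8, 5.2, 9.9]
width: 0.157
finger_force: 42.8
```

apply_moves(
  slide=[
    [0,0,-0.03],
    [0,0,-0.03],
  ],
  turn=[
    [0,0,0],
    [0,0,0],
  ],
)

```text
time_s: 20.5
tcp_pos: [0.4364, -0.3289, 0.0882]
tool_rot: [[0.963, -0.268, 0.0], [-0.268, -0.963, 0.0], [0.0, -0.0, -1.0]]
force: [-2.7, 3.7, 8.3]
width: 0.15
finger_force: 42.5
```

apply_moves(
  slide=[
    [0,0,0],
    [0,0,0],
    [0,0,0],
    [0,0,0],
    [0,0,0],
  ],
  turn=[
    [0,0,0],
    [0,0,0],
    [0,0,0],
    [0,0,0],
    [0,0,0],
  ],
  claw=0.6,
)

```text
time_s: 21.12
tcp_pos: [0.4362, -0.329, 0.087]
tool_rot: [[0.963, -0.268, 0.0], [-0.268, -0.963, -0.0], [0.0, 0.0, -1.0]]
force: [1.0, -0.1, 0.3]
width: 0.799
finger_force: 0.0
```

apply_moves(
  slide=[
    [0,0,-0.5],
    [0,0,-1.5],
    [0,0,-3],
    [0,0,-5],
    [0,0,-6],
  ],
  turn=[
    [0,0,0],
    [0,0,0],
    [0,0,0],
    [0,0,0],
    [0,0,0],
  ],
)

```text
time_s: 21.75
tcp_pos: [0.4376, -0.3302, 0.2415]
tool_rot: [[0.963, -0.268, 0.005], [-0.268, -0.963, -0.004], [0.006, 0.003, -1.0]]
force: [0.5, -0.2, 0.2]
width: 0.796
finger_force: 0.0
```

Run:
```python
from h import *
st()
save("side","s6.png",(180,100,480,325),2); viewer.capture("top")
for n in ("basket_foot","egg1_center","trivet_top","lid_edge"):
  for c in("side","top"): lm(n,c,2)
```

```text
21.75 [ 0.4376 -0.3302  0.2415] [[0.963, -0.268, 0.005], [-0.268, -0.963, -0.004], [0.006, 0.003, -1.0]] [ 0.5 -0.2  0.2] 0.7964410469425524 0.0 [-0.73  0.15  1.81  0.    1.18  1.12]
basket_foot side 0.72 [ 0.441 -0.329  0.01 ] [359. 191.]
basket_foot top 0.56 [ 0.435 -0.33   0.008] [395. 270.]
egg1_center side 0.65 [ 0.441 -0.32   0.041] [360. 185.]
egg1_center side 0.25 [ 0.44  -0.331  0.011] [359. 190.]
trivet_top side 0.94 [ 0.394 -0.534  0.002] [370. 150.]
trivet_top side 0.68 [ 0.71  -0.385 -0.002] [273. 181.]
trivet_top top 0.75 [ 0.392 -0.539  0.012] [462. 283.]
lid_edge side 0.74 [0.71  0.049 0.356] [240. 197.]
lid_edge top 0.84 [0.706 0.047 0.351] [266. 157.]
lid_edge top 0.23 [ 0.431 -0.368  0.044] [409. 271.]
```

View pics/s6.png

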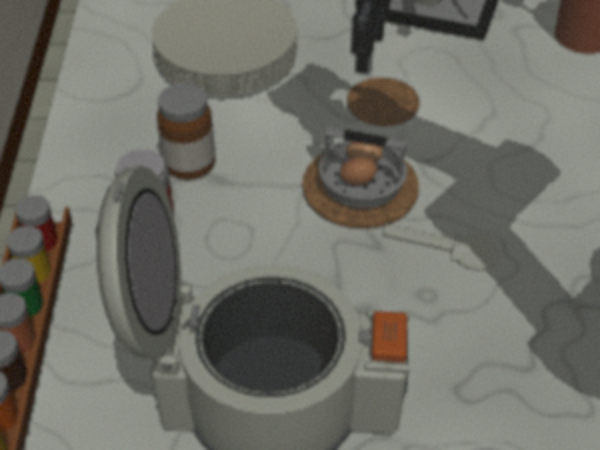

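The basket stands upright in the middle of the large trivet (about 360,190) with both eggs in it, the lid is open, and the gripper is clear. Settle and hand in.

apply_moves(
  slide=[
    [0,0,0],
    [0,0,0],
    [0,0,0],
    [0,0,0],
  ],
  turn=[
    [0,0,0],
    [0,0,0],
    [0,0,0],
    [0,0,0],
  ],
)

```text
time_s: 22.75
tcp_pos: [0.4362, -0.329, 0.2371]
tool_rot: [[0.963, -0.268, 0.0], [-0.268, -0.963, -0.0], [0.0, 0.0, -1.0]]
force: [-0.3, -0.2, -0.7]
width: 0.8
finger_force: 0.0
```

```bash
python3 -c "
from h import *
print(finish_job())"
```

```text
the job is handed in; nothing more can be done
None
```

I handed the job in at about 23 s (no verdict came back): the lid rests open at its stop, and the basket with both eggs stands upright in the middle of the large trivet, with nothing else seen to move.

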